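Prop the bulk bin open and pack two jars

ROBOT

A 6-joint arm with a two-finger parallel gripper is mounted at the origin on the work surface. World frame = base frame: x ahead of the robot, y to its left, z up, the work surface at z = 0. Lengths are in m, angles in rad, forces in N, time in s.
With the tool pointing down it reaches from about 0.25 to 0.775 m from the base axis. Payload 4 kg.
Tool frame: the origin (TCP) lies at the very end of the fingers, on their centre line; the grasp point (between the pads) lies 19 mm behind it; z points along the fingers, y is the line along which they close (so a half turn about z gives the same grasp; the last joint's range is limited). The gripper opens to 94 mm and grips with 3 to 60 N. Pads are 16 mm wide; open, the fingers measure 119 mm over their backs; the gripper's body (75 mm by 177 mm) begins 78 mm behind the grasp point.
Start: joints at [-1.331, 0.087, 1.371, -0, 1.684, -0.103], TCP at [0.185, -0.518, 0.206] pointing down, gripper open.
Joint ranges: [-3.1, 3.1], [-0.76, 2.03], [0.27, 2.55], [-1.08, 4.22], [0.17, 2.65], [-2.57, 2.57]. Speed limits (rad/s): [2.79, 2.79, 3.14, 3.14, 3.14, 3.14].

INTERFACE

Orientations are given as [roll, pitch, yaw] about the fixed x, y, z axes, in that order (R = Rz(yaw) Ry(pitch) Rx(roll)).
In Python, from bench import robot gives the robot as it stands. The module is installed in compiled form; this text tells all that it offers.
- The arm moves only by the tool move_arm, never from a script. Its argument "deltas" is one flat list of numbers, 7 for each row, row after row: the turn, a rotation vector about the tool's x, y, z in rad, then the shift along the tool's x, y, z in cm, then the closure, from -1 (fully open) to 1 (shut). A call has 1 to 8 rows; each row is the pose to reach, as a shift and turn from the pose commanded when the call began, along the tool's axes at that moment; what a row does not reach only later rows make up. A row lasts 1/10 s, in which the tool goes at most 50 mm and 8.59 degrees, less where a joint would pass 70% of its speed; a pose out of reach is approached as far as the arm can. A call with a gripper value outside its range is refused whole. The fingers move at their own pace and stop on an object; the grip force is fixed at half the most. Time passes only in rows, so rows that repeat a pose let the fingers close. It gives the time, the measured TCP pose, the force, the opening and the grip force at its end, in the units of the state.
- robot.get_obs(): the state, without advancing time (a new reading comes with each control period).
- robot.snapshot(name): name is "side" or "top" or "wrist"; returns a dict with "image" (400x640x3 uint8, red, green, blue), "depth" (400x640 float32, m along the optical axis (not along the pixel's ray), 0 where there is no reading), "fov_y" (degrees; the focal length in pixels is half the picture's height over the tangent of half this angle, whatever the lens; pixels are square), "cx", "cy" (the principal point, pixels), "origin" and "orientation" of the camera in the world; the wrist camera has in their place "T_tool_cam" (4x4, takes a point from camera to tool coordinates, whose origin is the TCP and whose axes are the flange's). Camera axes: x right, y up, looking along -z (the intrinsics and any distortion apply to the point x, -y, -z); pixel columns grow to the right and rows downward; lengths in m; the calibration is good to about 2 mm. A picture is of the moment at which its call begins: read the wrist's pose just before it.
- robot.close_job(): hands the job in; it is judged then, once.
The state is a dict: "time": time; "joint_positions": joint angles; "qvel": joint speeds; "joint_torque": joint torques, N m; "tool_pos": TCP position; "ee_rot": TCP orientation; "wrist_force": force on the tool from outside, world axes, zero at the start; "wrist_torque": the same for the moment, N m; "width": finger opening in m; "finger_force": force on a finger pad.
Only numpy, scipy, OpenCV 4.12 (cv2) and the standard library are available. Lean on these libraries where they do the work, as an engineer would, in place of code of your own. Each camera call takes 0.05 s, during which the arm holds its last target. There are 200 camera calls.

TASK

Raise the bin's clear lid by its pull bar until the steel stay at its side drops into the last notch of the ratchet rail, let the lid down gently onto it and leave it propped wide open. Then take both small glass jars out of the bin and set them down gently, not dropped, standing upright on the cardboard pad in the free half of the order box. Leave all the other goods where they are.

Things in the scene. Friction and masses are not known exactly. Their poses are not given: they have to be found in the camera images.
- bin_lid (a joint): angle of the bin's lid, rad: 0 shut, grows as the pull bar rises; hinge stop at 1.48. The lid is a clear panel in a grey frame, 207 mm deep, 314 wide, 7 thick, 0.4 to 0.65 kg; it falls when let go. Propped in the rail's last notch it rests at about 1.25; to get the stay in, raise it past 1.34 and lower it. The rail's first notch (about 0.63) leaves the lid only half open: lift on past it
- lid_hinge (a point): middle of the lid's hinge line along the bin's far upper edge, 98 mm above the table; turns with the bin, not the lid: x points from the pull bar side to the hinge, y along the hinge, z up. The bin is fixed, white plastic, open-topped: 200 mm deep (x), 310 wide (y), 95 high, walls and floor 5 mm; its centre is 100 mm from the hinge along -x
- lid_bar (a point): middle of the steel pull bar: round, 12 mm thick, 110 long, parallel to the hinge, 38 mm ahead of the lid's front edge on two arms at its ends. It lies 243 mm from the hinge in the lid's plane (3.5 mm above the hinge line when shut), and turns easily between fingers
- stay_foot (a point): foot of the steel stay, a 7 mm rod 115 mm long hinged to the lid's +y side 90 mm from the lid hinge. By its own weight the foot drags along the notched rail outside the bin's +y wall while the lid rises, and drops into the notches; a notch holds it against going back
- last_notch (a point): fixed point: the foot's centre is here when it sits in the rail's last notch, the one nearer the hinge (95 mm ahead of the hinge line). The rail ends 20 mm outside the bin's +y wall, 6 mm below the hinge line
- jar_a_mid (a point): centre (half-way up) of one small round glass jar with a metal screw lid: 52 mm diameter, 85 high, about 0.2 kg; stands upright on the bin's floor. Its z is up. The two jars are alike
- jar_b_mid (a point): centre of the other small glass jar, the same as the first
- jar_a: the first jar itself; origin at the centre of its underside, 42.5 mm below jar_a_mid
- jar_b: the second jar itself; origin at the centre of its underside, 42.5 mm below jar_b_mid
- tin_mid (a point): centre of a paper-wrapped tin, 66 mm diameter, 80 high, standing in the bin in one row with the jars, about 90 mm from its neighbour; which place is which varies; not to be moved
- carton_a_mid (a point): centre of a carton 36 x 110 x 75 mm high in the back of the bin under the hinge; not to be moved
- carton_b_mid (a point): centre of a carton 36 x 90 x 85 mm high beside it; not to be moved
- order_box: fixed cardboard box, open-topped, 240 mm deep (x), 285 wide (y), 100 high, walls and floor 4 mm; origin under its centre. A pack of tins fills one half (+y or -y), the pad lies in the other
- pad: flat cardboard pad 215 x 125 x 3 mm fixed on the floor of the box's free half; origin at the centre of its underside, 4 mm above the table; its top is 7 mm above the table; x along the box's depth, y across it. The free half leaves 69 mm from its centre to the box's side wall and 75 mm to the tins
- tin_pack_mid (a point): centre of the pack of six tins, 190 x 125 x 80 mm high, in the box's other half; not to be moved
- squash_mid (a point): centre of a bottle, 68 mm diameter, 200 high, on the table between bin and box, nearer the robot; not to be moved
- spread_mid (a point): centre of a wide jar, 72 mm diameter, 110 high, on the table beyond them; not to be moved
- tuna_mid (a point): centre of a flat tin, 84 mm diameter, 36 high, on the table near the robot; not to be moved
Not all that is in view belongs to the job. Of the things shaped like the pad, the cardboard one is meant.

How it is judged:
On the way, in this order (a step that is already met when the one before it is completed fails the run):
1. the lid stands propped with the stay's foot in the last notch (value of joint bin_lid between 1.2 and 1.31 rad and distance between stay_foot and last_notch below 0.006 m and velocity of joint bin_lid between -0.05 and 0.05 rad/s), for 0.3 s.
2. both jars stand upright on the pad in the box (x of jar_a_mid in the frame of pad between -0.095 and 0.095 m and y of jar_a_mid in the frame of pad between -0.055 and 0.055 m and z of jar_a_mid in the frame of pad between 0.04 and 0.05 m and angle between each of jar_a_mid, jar_b_mid's own z axis and vertical below 0.1 rad and x of jar_b_mid in the frame of pad between -0.095 and 0.095 m and y of jar_b_mid in the frame of pad between -0.055 and 0.055 m and z of jar_b_mid in the frame of pad between 0.04 and 0.05 m), for 0.2 s.
At the end, for the whole second after the job is handed in: The lid is propped wide open (1.20 to 1.31 rad) with the stay's foot within 6 mm of its seat in the last notch; both jars stand upright (within 0.1 rad) on the pad in the box's free half, untouched (all of step 2 and value of joint bin_lid between 1.2 and 1.31 rad and distance between stay_foot and last_notch below 0.006 m).
It fails at once if the lid is let fall: once raised, it closes faster than 0.8 rad/s (value of joint bin_lid above 0.1 rad and velocity of joint bin_lid below -0.8 rad/s).
It fails at once if a jar is dropped: it moves faster than 0.6 m/s (a fall of 2 cm) while the fingers do not touch it ((linear speed of jar_a above 0.6 m/s and contact force between the fingers and jar_a below 0.1 N) or (linear speed of jar_b above 0.6 m/s and contact force between the fingers and jar_b below 0.1 N)).
It fails at once if other goods are shifted by more than 30 mm or knocked over (distance of any of tin_mid, carton_a_mid, carton_b_mid, tin_pack_mid, squash_mid, spread_mid, tuna_mid from where it was at the start of the episode above 0.03 m).
It also fails if it takes over 72 s, if anything falls off the work surface, if the arm or the gripper's body presses on something with over 40 N, if the wrist force passes 120 N, or if a joint passes its speed limit or range.

## Working session

There is one attempt and no reset: what is moved stays moved. The work goes in short steps, Python scripts to look and compute and a tool call to move; the robot and the scene stay as the last step left them, time stands still between calls to the robot, and variables do not carry over. Pictures are saved under pics/ and viewed, at most 14 in all, crops included, and the job is handed in when it is done.

Besides the shell and the picture viewer there is one more tool, called after "Emit:" as name(argument=value, ...) on one line, values as JSON. move_arm: Moves the arm, as the interface text tells. Its arguments: {"type":"object","properties":{"deltas":{"type":"array","items":{"type":"number"}}},"required":["deltas"]}

```bash
mkdir -p pics; cat > h.py <<'E'
import numpy as np, cv2, pickle
from scipy.spatial.transform import Rotation as R
from bench import robot
def snap(n,name=None):
    o=robot.get_obs(); s=robot.snapshot(n); s['obs']=o
    h,w=s['image'].shape[:2]; s['f']=h/2/np.tan(np.radians(s['fov_y'])/2)
    if n=='wrist':
        T=np.array(s['T_tool_cam']); Rt=R.from_euler('xyz',o['ee_rot']).as_matrix()
        s['M']=Rt@T[:3,:3]; s['o']=Rt@T[:3,3]+np.array(o['tool_pos'])
    else:
        q=np.array(s['orientation']); s['M']=q if q.shape==(3,3) else (R.from_euler('xyz',q).as_matrix() if q.size==3 else None)
        s['o']=np.array(s['origin'])
    if name:
        cv2.imwrite(f'pics/{name}.png',s['image'][:,:,::-1]); pickle.dump(s,open(f'{name}.pkl','wb'))
    return s
def ray(s,u,v):
    d=np.array([(u-s['cx'])/s['f'],-(v-s['cy'])/s['f'],-1.0]); return s['M']@d
def onz(s,u,v,z):
    d=ray(s,u,v); return s['o']+d*(z-s['o'][2])/d[2]
def dep(s,u,v):
    return s['o']+ray(s,u,v)*s['depth'][int(v),int(u)]
def cloud(s):
    h,w=s['depth'].shape; u,v=np.meshgrid(np.arange(w),np.arange(h))
    d=np.stack([(u-s['cx'])/s['f'],-(v-s['cy'])/s['f'],-np.ones((h,w))],-1)
    return (d*s['depth'][...,None])@s['M'].T+s['o']
def proj(s,p):
    c=s['M'].T@(np.asarray(p)-s['o']); return s['cx']+s['f']*c[0]/-c[2], s['cy']-s['f']*c[1]/-c[2]
def load(n): return pickle.load(open(n+'.pkl','rb'))
E
python3 - <<'E'
from h import *
for n in('top','side','wrist'):
    s=snap(n,n+'0')
    print(n,{k:(v if not isinstance(v,np.ndarray) or v.size<20 else v.shape) for k,v in s.items() if k!='obs'})
print(s['obs'])
E
```

```text
top {'image': (400, 640, 3), 'depth': (400, 640), 'fov_y': 56.73626893014422, 'cx': 314.2077405470931, 'cy': 201.92114819620673, 'origin': array([0.4321629 , 0.02661064, 1.16757597]), 'orientation': array([ 0.09618693, -0.01558612, -1.57766514]), 'f': np.float64(370.38446889611987), 'M': array([[-0.00686793,  0.9953644 , -0.09592985],
       [-0.99985495, -0.00534024,  0.01617275],
       [ 0.01558549,  0.09602701,  0.9952567 ]]), 'o': array([0.4321629 , 0.02661064, 1.16757597])}
side {'image': (400, 640, 3), 'depth': (400, 640), 'fov_y': 45.03681156261783, 'cx': 317.9936732826678, 'cy': 204.20169544508508, 'origin': array([0.43824461, 0.95120014, 1.23372649]), 'orientation': array([ 0.67266345, -0.00326163, -3.01806801]), 'f': np.float64(482.40433762491875), 'M': array([[-0.99237525,  0.09838786, -0.07423741],
       [-0.12321009, -0.77595485,  0.6186383 ],
       [ 0.00326162,  0.62306813,  0.78216076]]), 'o': array([0.43824461, 0.95120014, 1.23372649])}
wrist {'image': (400, 640, 3), 'depth': (400, 640), 'fov_y': 64.85924377111155, 'cx': 321.29219029171475, 'cy': 207.5382611677506
[... 592 characters left out ...]
87])}
{'time': 0.1, 'joint_positions': array([-1.33109566e+00,  8.79024650e-02,  1.37203846e+00, -3.25881825e-05,
        1.68360266e+00, -1.03078117e-01]), 'qvel': array([-0.00126225,  0.00043563, -0.00365583,  0.00187122,  0.00041724,
       -0.0001303 ]), 'joint_torque': array([ 1.29466473e-03, -3.41250944e+01, -3.03301942e+01,  7.19587575e-02,
        3.04388884e-02, -9.95665596e-05]), 'tool_pos': array([ 0.18474142, -0.51754299,  0.20444234]), 'ee_rot': array([-3.13964875e+00, -1.68525787e-04,  3.42774986e-01]), 'wrist_force': array([-0.31372932,  1.09127343, -0.7041712 ]), 'wrist_torque': array([-0.00927646,  0.0052096 ,  0.00272782]), 'finger_force': 0.0, 'width': 0.09397321524868009}
```

View pics/top0.png

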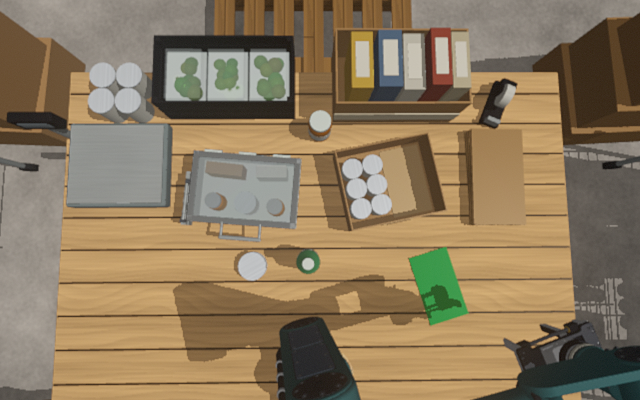

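View pics/side0.png

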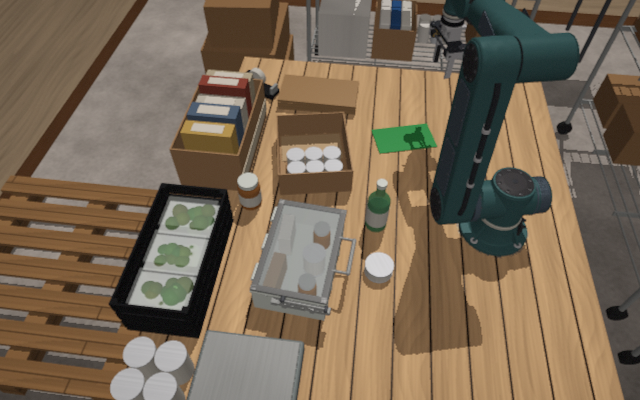

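```bash
python3 - <<'E'
from h import *
t=load('top0');s=load('side0')
a=cv2.resize(t['image'][130:250,170:450],None,fx=2.8,fy=2.8,interpolation=cv2.INTER_CUBIC)
cv2.imwrite('pics/c1.png',a[:,:,::-1])
b=cv2.resize(s['image'][105:325,245:390],None,fx=2.7,fy=2.7,interpolation=cv2.INTER_CUBIC)
cv2.imwrite('pics/c2.png',b[:,:,::-1])
for p in [(215,202),(243,203),(275,207),(240,237),(187,195),(220,150),(405,175),(372,163),(360,205),(438,200)]:
    print(p,dep(t,*p).round(3), onz(t,*p,0.1).round(3))
E
```

```text
(215, 202) [0.536 0.294 0.106] [0.536 0.295 0.1  ]
(243, 203) [0.533 0.215 0.101] [0.533 0.215 0.1  ]
(275, 207) [0.521 0.122 0.102] [0.521 0.123 0.1  ]
(240, 237) [0.435 0.221 0.108] [0.435 0.222 0.1  ]
(187, 195) [0.558 0.378 0.095] [0.557 0.376 0.1  ]
(220, 150) [0.689 0.283 0.102] [0.689 0.284 0.1  ]
(405, 175) [ 0.629 -0.282  0.007] [ 0.613 -0.257  0.1  ]
(372, 163) [ 0.652 -0.164  0.084] [ 0.649 -0.161  0.1  ]
(360, 205) [ 0.527 -0.126  0.084] [ 0.525 -0.123  0.1  ]
(438, 200) [ 0.543 -0.366  0.058] [ 0.539 -0.351  0.1  ]
```

View pics/c1.png

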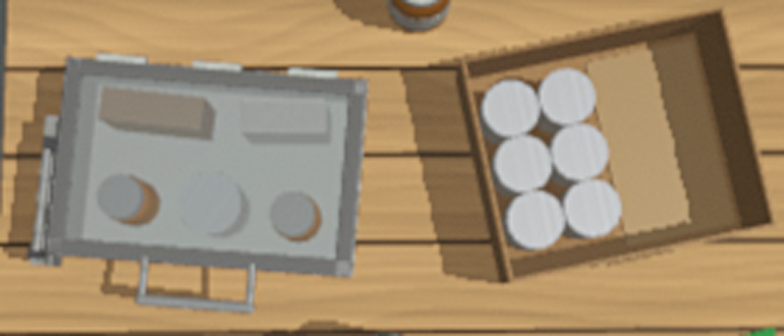

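View pics/c2.png

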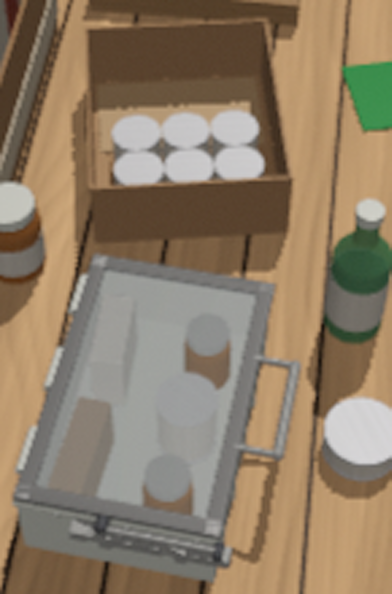

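c1 and c2: the two jars are the brown ones with grey lids at top px (215,201) and (275,207). The white tin stands between them at (245,203). The pull bar is at (240,238), and the ratchet rail is on the left at (187,195).

What could be taken for the pad:
- cardboard sheet in the box, (400,180), beside the tin pack: chosen
- cardboard slab on the table, (498,175)
- green sheet, (438,285)

What could be taken for a jar:
- tin, (245,203)
- spread jar, (319,125)

Now I'll measure.

```bash
python3 - <<'E'
from h import *
t=load('top0');s=load('side0')
C=cloud(t)
# lid rectangle
m=((C[...,2]>.085)&(C[...,2]<.125)).astype(np.uint8); roi=np.zeros_like(m); roi[140:250,175:310]=1; m*=roi
lid=cv2.morphologyEx(m,cv2.MORPH_OPEN,np.ones((13,13)))
u,v=np.where(lid)[::-1]; P=np.array([onz(t,a,b,.1035)[:2] for a,b in zip(u,v)],np.float32)
r=cv2.minAreaRect(P*1000); print('lid',r)
box=cv2.boxPoints(r); print(box.round())
# bar
ys,xs=np.where(m&(1-cv2.dilate(lid,np.ones((3,3)))))
for a,b in [(215,270)]:
    k=(xs>a)&(xs<b)&(ys>225); B=np.array([onz(t,x,y,.1015)[:2] for x,y in zip(xs[k],ys[k])])
    print('bar px',xs[k].min(),xs[k].max(),ys[k].min(),ys[k].max(),'front x',np.percentile(B[:,0],[1,20,50]),B[:,1].min(),B[:,1].max(), C[ys[k],xs[k],2].mean())
# jar lid height two views: colour blob centres
for n,im,bx in (('t',t,[(200,190,232,215),(262,195,290,222)]),('s',s,[(308,218,336,250),(295,270,325,300)])):
    for x0,y0,x1,y1 in bx:
        g=im['image'][y0:y1,x0:x1].astype(int); print(n,(x0,y0)); print(g[::3,::3].sum(-1)//3)
# order box rim / tins
T=((C[...,2]>.076)&(C[...,2]<.0875)).astype(np.uint8); T[:, :338]=0;T[:,450:]=0;T[:130]=0;T[240:]=0
W=((C[...,2]>.09)&(C[...,2]<.108)).astype(np.uint8); W[:, :325]=0;W[:,455:]=0;W[:125]=0;W[240:]=0
ys,xs=np.where(W); P=np.array([onz(t,a,b,.1)[:2] for a,b in zip(xs,ys)],np.float32); print('box',cv2.minAreaRect(P*1000),len(P))
Pd=((C[...,2]<.012)&(C[...,2]>.002)).astype(np.uint8)
for p in [(308,262),(252,266),(319,118)]: print(p,dep(t,*p).round(3))
E
```

```text
lid ((578.3516235351562, 218.00827026367188), (329.2070617675781, 212.7216339111328), 85.23828125)
[[459.  63.]
 [671.  45.]
 [698. 373.]
 [486. 391.]]
bar px 219 261 226 241 front x [0.42645695 0.42982297 0.43546275] 0.16231780633295517 0.2819233776294816 0.10584389575289323
t (200, 190)
[[135 160 158 160 160 161 161 160 161 161 161]
 [136 159 160 142 141 140 131 162 161 160 161]
 [137 161 141 140 140 141 140 106 135 160 160]
 [141 159 139 140 141 141 142 120 102 162 161]
 [145 160 140 142 140 141 143 118 103 145 161]
 [148 160 151 141 142 143 129 112 102 159 161]
 [155 159 160 152 123 113 103 100 135 161 160]
 [160 161 160 160 162 161 151 163 162 161 160]
 [164 163 162 162 162 162 162 161 160 161 161]]
t (262, 195)
[[161 160 161 162 161 161 162 161 161 162]
 [161 162 162 154 151 148 162 162 161 163]
 [161 162 148 142 142 144 132 163 162 162]
 [161 160 142 142 143 143 144 124 161 163]
 [161 159 143 143 144 144 145 111 162 163]
 [162 162 138 143 144 145 140 107 164 163]
 [161 161 157 128 142 131 107 147 162 157]
 [162 162 161 162 142 136 156 163 162 154]
 [163 164 163 162 162 164 164
[... 453 characters left out ...]
119]
 [156 156 157 157 157 157 118 161 133 120]]
s (295, 270)
[[158 159 160 153 151 153 154 153 152 148]
 [159 159 159 152 144 150 152 153 152 155]
 [159 159 140 140 140 141 145 155 158 159]
 [159 151 140 140 141 142 142 159 160 160]
 [159 147 140 141 141 142 143 151 160 160]
 [159 114 140 142 141 142 139 138 160 160]
 [159 115 125 137 140 138 116 127 160 147]
 [151 110  99 102 102 103 101 126 159 139]
 [116 119 118 122 107 106  98 129 159 114]
 [105 112 118 118 118 119 119 120 123 139]]
box ((635.4088745117188, -199.86236572265625), (318.53509521484375, 299.4374084472656), 11.518474578857422) 697
(308, 262) [0.369 0.028 0.196]
(252, 266) [0.348 0.197 0.036]
(319, 118) [ 0.781 -0.006  0.111]
```

Emit:
move_arm(deltas=[0, 0, -0.144, 2.7, -3.9, -1.3, 0.36, 0, 0, -0.287, 5.5, -7.9, -2.5, 0.36, 0, 0, -0.43, 8.2, -11.8, -3.8, 0.36, 0, 0, -0.573, 10.9, -15.7, -5, 0.36, 0, 0, -0.716, 13.7, -19.7, -6.3, 0.36, 0, 0, -0.859, 16.4, -23.6, -7.5, 0.36, 0, 0, -1.0, 19.1, -27.6, -8.8, 0.36, 0, 0, -1.145, 21.9, -31.5, -10, 0.36])

```text
time: 0.95
tool_pos: [0.285, -0.1459, 0.306]
ee_rot: [3.141, 0.0, 1.492]
wrist_force: [1.5, 0.3, -0.5]
width: 0.0333
finger_force: 0.0
```

Emit:
move_arm(deltas=[0, 0, 0, 4.8, 1.5, 0.5, 0.36, 0, 0, 0, 9.5, 3, 1, 0.36, 0, 0, 0, 14.3, 4.4, 1.5, 0.36, 0, 0, 0, 19, 5.9, 2, 0.36, 0, 0, 0, 23.8, 7.4, 2.5, 0.36, 0, 0, 0, 28.6, 8.9, 3, 0.36, 0, 0, 0, 33.4, 10.3, 3.7, 0.36, 0, 0, 0, 38.1, 11.8, 4.5, 0.36])

```text
time: 1.75
tool_pos: [0.434, 0.2231, 0.2604]
ee_rot: [3.141, 0.0, 1.489]
wrist_force: [1.0, -0.5, 0.4]
width: 0.0299
finger_force: 0.0
```

```bash
python3 - <<'E'
from h import *
w=snap('wrist','w1'); o=w['obs']; print(o['time'],o['tool_pos'],o['ee_rot'],o['width'],o['joint_positions'])
print(proj(w,[.434,.222,.1015]))
E
```

```text
1.75 [0.43396835 0.2230794  0.2603607 ] [3.14112972e+00 2.21739411e-04 1.48876327e+00] 0.0298801537926799 [ 3.58850870e-01 -5.61252057e-02  1.40828623e+00 -4.07765576e-04
  1.78910757e+00  4.40795494e-01]
(np.float64(320.8726947184319), np.float64(195.24565621256104))
```

View pics/w1.png

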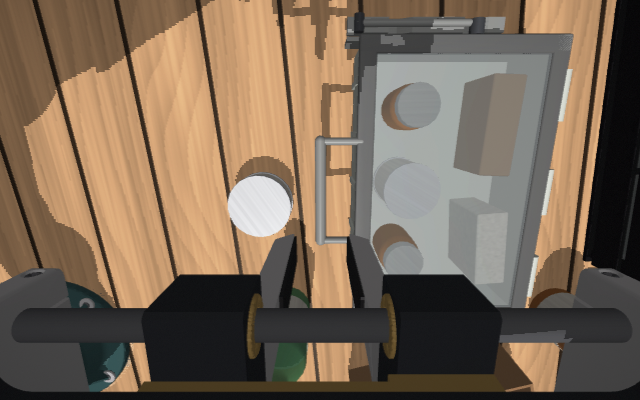

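```bash
python3 - <<'E'
from h import *
w=load('w1');t=load('top0')
C=cloud(w)
g=C[145:235:6,319:325]; print('depth bar',g[...,2].mean(1).round(4)); 
for y in (150,190,230): print(dep(w,321.5,y).round(4), onz(w,321.5,y,.1015).round(4))
# two-view triangulation of bar centre plane: top rows of bar
for u in (225,240,255):
    col=t['depth'][228:245,u]; print(u,[dep(t,u,v)[2].round(3) for v in range(228,245)], t['image'][228:245,u].mean(-1).astype(int))
for v in (60,120,200,280):
    e=[u for u in range(330,600) if .085<C[v,u,2]<.12]; print(v,e[0],e[-1],C[v,e[0]].round(3),C[v,e[-1]].round(3))
E
```

```text
depth bar [0.1071 0.1068 0.1067 0.1064 0.1064 0.1063 0.1063 0.1066 0.1063 0.1067
 0.1065 0.1063 0.1063 0.1058 0.1065]
[0.4387 0.2711 0.1074] [0.4387 0.2707 0.1015]
[0.4353 0.2291 0.1084] [0.4352 0.2278 0.1015]
[0.4315 0.1835 0.1058] [0.4314 0.1821 0.1015]
225 [np.float64(-0.001), np.float64(-0.001), np.float64(-0.002), np.float64(0.0), np.float64(0.002), np.float64(-0.001), np.float64(-0.002), np.float64(0.108), np.float64(0.107), np.float64(0.109), np.float64(0.104), np.float64(-0.003), np.float64(-0.0), np.float64(0.002), np.float64(-0.001), np.float64(0.005), np.float64(-0.003)] [150 153 157 156 131 100  93 110 135 148 139 141 150 152 150 146 145]
240 [np.float64(-0.003), np.float64(-0.001), np.float64(-0.001), np.float64(0.002), np.float64(0.001), np.float64(0.002), np.float64(0.005), np.float64(-0.001), np.float64(0.108), np.float64(0.108), np.float64(0.11), np.float64(0.104), np.float64(-0.003), np.float64(0.002), np.float64(-0.001), np.float64(0.001), np.float64(-0.001)] [156 154 156 159 162 156 130 101 111 132 149 144 134 141 148 149 152]
255 [np.float64(-0.004), np.float64(-0.002), np.float64(0.002), np.float64(-0.005), np.float64(-0.001), np.float64(-0.0), np.float64(-0.001), np.float64(0.001), np.float64(-0.003), np.float64(0.104), np.float64(0.106), np.float64(0.107), np.float64(0.105), np.float64(-0.0), np.float64(0.002), np.float64(0.001), np.float64(-0.001)] [155 151 153 158 159 154 150 151 152 136 130 146 144 132 141 151 153]
60 359 568 [0.483 0.355 0.102] [0.688 0.338 0.103]
120 357 563 [0.478 0.298 0.101] [0.689 0.281 0.103]
200 355 548 [0.471 0.214 0.103] [0.681 0.197 0.104]
280 470 534 [0.6   0.107 0.102] [0.675 0.1   0.102]
```

Wrist view: the bar runs straight down at columns 316–327, rows 137–243. The lid edge is at column 357, and the opening is centred on the bar. I'll descend, grip, and compute the arc.

Emit:
move_arm(deltas=[0, 0, 0, 0.2, 0.05, 4.5, 0.36, 0, 0, 0, 0.4, 0.1, 9, 0.36, 0, 0, 0, 0.5, 0.1, 13.5, 0.36, 0, 0, 0, 0.5, 0.1, 16, 0.36, 0, 0, 0, 0.5, 0.1, 17.8, 0.36, 0, 0, 0, 0.5, 0.1, 17.8, 0.36, 0, 0, 0, 0.5, 0.1, 17.8, 1, 0, 0, 0, 0.5, 0.1, 17.8, 1])

```text
time: 2.6
tool_pos: [0.436, 0.2259, 0.0843]
ee_rot: [3.14, -0.001, 1.488]
wrist_force: [-8.5, 0.8, -0.0]
width: 0.0174
finger_force: 4.6
```

Emit:
move_arm(deltas=[0, 0, 0, 0, 0, 0, 1, 0, 0, 0, 0, 0, 0, 1])

```text
time: 2.8
tool_pos: [0.433, 0.2262, 0.0841]
ee_rot: [-3.137, -0.001, 1.488]
wrist_force: [-8.5, 0.2, 3.6]
width: 0.011
finger_force: 30.0
```

```bash
cat > arc.py <<'E'
import numpy as np
k=.3
def P(th): # binx, up of TCP ; tilt
    f=k*th; return np.array([-.243*np.cos(th)+.0035*np.sin(th)+.019*np.sin(f), .243*np.sin(th)+.0035*np.cos(th)-.019*np.cos(f)]),f
def rows(ths,th0,cl=1):
    p0,f0=P(th0); Y=np.array([np.cos(f0),np.sin(f0)]); Z=np.array([np.sin(f0),-np.cos(f0)])
    out=[]
    for th in ths:
        p,f=P(th); d=(p-p0)*100; out+= [round(-(f-f0),3),0,0,0,round(d@Y,2),round(d@Z,2),cl]
    return out
E
python3 - <<'E'
from arc import *
e=np.concatenate([[0],np.array([.02,.06,.11,.17,.23,.29,.35,.41])])
print(rows(e[1:],0)); a=np.linspace(.41,.93,9); print(rows(a[1:],.41)); b=.93+ (1.38-.93)*np.array([.15,.3,.45,.6,.75,.87,.95,1]); print(rows(b,.93))
from h import robot; o=robot.get_obs(); print(o['tool_pos'],o['ee_rot'],o['width'],o['wrist_force'],o['finger_force'])
E
```

```text
[np.float64(-0.006), 0, 0, 0, np.float64(0.02), np.float64(-0.49), 1, np.float64(-0.018), 0, 0, 0, np.float64(0.1), np.float64(-1.46), 1, np.float64(-0.033), 0, 0, 0, np.float64(0.25), np.float64(-2.67), 1, np.float64(-0.051), 0, 0, 0, np.float64(0.51), np.float64(-4.11), 1, np.float64(-0.069), 0, 0, 0, np.float64(0.85), np.float64(-5.54), 1, np.float64(-0.087), 0, 0, 0, np.float64(1.28), np.float64(-6.94), 1, np.float64(-0.105), 0, 0, 0, np.float64(1.79), np.float64(-8.32), 1, np.float64(-0.123), 0, 0, 0, np.float64(2.39), np.float64(-9.67), 1]
[np.float64(-0.02), 0, 0, 0, np.float64(0.9), np.float64(-1.32), 1, np.float64(-0.039), 0, 0, 0, np.float64(1.89), np.float64(-2.58), 1, np.float64(-0.059), 0, 0, 0, np.float64(2.96), np.float64(-3.78), 1, np.float64(-0.078), 0, 0, 0, np.float64(4.1), np.float64(-4.92), 1, np.float64(-0.098), 0, 0, 0, np.float64(5.31), np.float64(-5.97), 1, np.float64(-0.117), 0, 0, 0, np.float64(6.59), np.float64(-6.95), 1, np.float64(-0.136), 0, 0, 0, np.float64(7.93), np.float64(-7.85), 1, np.float64(-0.156), 0, 0, 0, np.float64(9.32), np.float64(-8.66), 1]
[np.float64(-0.02), 0, 0, 0, np.float64(1.6), np.float64(-0.51), 1, np.float64(-0.04), 0, 0, 0, np.float64(3.23), np.float64(-0.91), 1, np.float64(-0.061), 0, 0, 0, np.float64(4.88), np.float64(-1.2), 1, np.float64(-0.081), 0, 0, 0, np.float64(6.55), np.float64(-1.39), 1, np.float64(-0.101), 0, 0, 0, np.float64(8.23), np.float64(-1.46), 1, np.float64(-0.117), 0, 0, 0, np.float64(9.57), np.float64(-1.44), 1, np.float64(-0.128), 0, 0, 0, np.float64(10.46), np.float64(-1.39), 1, np.float64(-0.135), 0, 0, 0, np.float64(11.02), np.float64(-1.34), 1]
[0.4330089  0.2261809  0.08414333] [-3.13694435e+00 -5.92964051e-04  1.48826355e+00] 0.011009099460613984 [-8.49099544  0.21423543  3.56306606] 30.001333951950073
```

Emit:
move_arm(deltas=[-0.006, 0, 0, 0, -0.1, -0.49, 1, -0.018, 0, 0, 0, -0.05, -1.46, 1, -0.033, 0, 0, 0, 0.1, -2.67, 1, -0.051, 0, 0, 0, 0.36, -4.11, 1, -0.069, 0, 0, 0, 0.7, -5.54, 1, -0.087, 0, 0, 0, 1.13, -6.94, 1, -0.105, 0, 0, 0, 1.64, -8.32, 1, -0.123, 0, 0, 0, 2.24, -9.67, 1])

```text
time: 3.6
tool_pos: [0.4551, 0.2243, 0.181]
ee_rot: [3.022, -0.0, 1.489]
wrist_force: [-9.2, 1.7, 0.6]
width: 0.0112
finger_force: 30.0
```

```bash
python3 - <<'E'
from h import robot; o=robot.get_obs(); print(o['tool_pos'],o['ee_rot'],o['width'],o['wrist_force'],o['finger_force'],o['joint_positions'])
E
```

```text
[0.45508965 0.22428349 0.18104304] [ 3.02245004e+00 -4.84591816e-04  1.48857614e+00] 0.011173978679602747 [-9.21743604  1.66370779  0.59789481] 29.99993920326233 [ 0.38280944 -0.08090142  1.59247083 -0.05295753  1.52328311  0.46474785]
```

Emit:
move_arm(deltas=[-0.02, 0, 0, 0, 0.9, -1.32, 1, -0.039, 0, 0, 0, 1.89, -2.58, 1, -0.059, 0, 0, 0, 2.96, -3.78, 1, -0.078, 0, 0, 0, 4.1, -4.92, 1, -0.098, 0, 0, 0, 5.31, -5.97, 1, -0.117, 0, 0, 0, 6.59, -6.95, 1, -0.136, 0, 0, 0, 7.93, -7.85, 1, -0.156, 0, 0, 0, 9.32, -8.66, 1])

```text
time: 4.4
tool_pos: [0.5391, 0.2174, 0.2825]
ee_rot: [2.857, -0.003, 1.488]
wrist_force: [-4.9, 2.0, 4.0]
width: 0.0111
finger_force: 30.0
```

Emit:
move_arm(deltas=[-0.02, 0, 0, 0, 1.6, -0.51, 1, -0.04, 0, 0, 0, 3.23, -0.91, 1, -0.061, 0, 0, 0, 4.88, -1.2, 1, -0.081, 0, 0, 0, 6.55, -1.39, 1, -0.101, 0, 0, 0, 8.23, -1.46, 1, -0.117, 0, 0, 0, 9.57, -1.44, 1, -0.128, 0, 0, 0, 10.46, -1.39, 1, -0.135, 0, 0, 0, 11.02, -1.34, 1])

```text
time: 5.2
tool_pos: [0.6431, 0.2087, 0.3218]
ee_rot: [2.723, -0.001, 1.488]
wrist_force: [-2.5, 1.3, 5.7]
width: 0.0112
finger_force: 30.0
```

```bash
python3 - <<'E'
from arc import *
from h import *
s=snap('side','side1'); o=s['obs']; print(o['tool_pos'],o['ee_rot'],o['width'],o['wrist_force'],o['finger_force'],o['joint_positions'])
Rt=R.from_euler('xyz',o['ee_rot']).as_matrix(); b=np.array(o['tool_pos'])-.019*Rt[:,2]; v=b-np.array([.675,.207,.098]); print('bar',b,'theta',np.arctan2(v[2],-(v[0]*np.cos(.0823)-v[1]*np.sin(.0823))),np.hypot(v[0],v[2]))
print([float(x) for x in rows([1.37,1.35,1.33,1.31,1.29,1.27,1.255,1.24],1.38)])
cv2.imwrite('pics/s1.png',cv2.resize(s['image'][150:330,230:400],None,fx=3.3,fy=3.3,interpolation=cv2.INTER_CUBIC)[:,:,::-1])
E
```

```text
[0.64308366 0.20872245 0.32179773] [ 2.72284796e+00 -1.23498344e-03  1.48786130e+00] 0.011226699156571688 [-2.45960397  1.32286321  5.73786095] 30.005464553833008 [ 0.31040631  0.0806123   1.20890194 -0.15634393  1.46297311  0.37977276]
bar [0.63538277 0.20934108 0.33915612] theta 1.4077346730462073 0.2443886255689001
[0.003, 0.0, 0.0, 0.0, -0.24, -0.06, 1.0, 0.009, 0.0, 0.0, 0.0, -0.73, -0.16, 1.0, 0.015, 0.0, 0.0, 0.0, -1.22, -0.26, 1.0, 0.021, 0.0, 0.0, 0.0, -1.71, -0.34, 1.0, 0.027, 0.0, 0.0, 0.0, -2.2, -0.42, 1.0, 0.033, 0.0, 0.0, 0.0, -2.69, -0.49, 1.0, 0.038, 0.0, 0.0, 0.0, -3.06, -0.53, 1.0, 0.042, 0.0, 0.0, 0.0, -3.43, -0.57, 1.0]
```

View pics/s1.png

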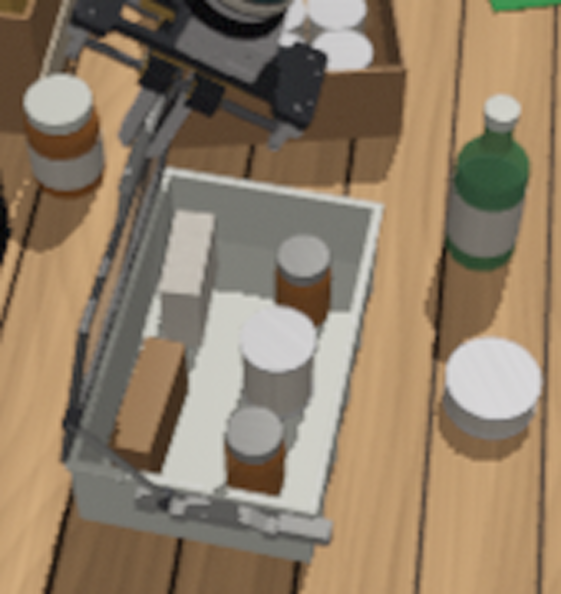

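Side view: the lid is up, both jars and the tin are visible, and the stay's foot is in the rail area near (150,495) in the crop. Now lowering.

Emit:
move_arm(deltas=[0.003, 0, 0, 0, -0.24, -0.06, 1, 0.009, 0, 0, 0, -0.73, -0.16, 1, 0.015, 0, 0, 0, -1.22, -0.26, 1, 0.021, 0, 0, 0, -1.71, -0.34, 1, 0.027, 0, 0, 0, -2.2, -0.42, 1, 0.033, 0, 0, 0, -2.69, -0.49, 1, 0.038, 0, 0, 0, -3.06, -0.53, 1, 0.042, 0, 0, 0, -3.43, -0.57, 1])

```text
time: 6.05
tool_pos: [0.6106, 0.2113, 0.3137]
ee_rot: [2.76, -0.001, 1.488]
wrist_force: [7.8, 1.6, 4.2]
width: 0.0109
finger_force: 30.0
```

```bash
cat > th.py <<'E'
from arc import *
from h import *
s=snap('side','side2'); o=s['obs']; print(o['tool_pos'],o['ee_rot'],o['width'],o['wrist_force'],o['finger_force'])
Rt=R.from_euler('xyz',o['ee_rot']).as_matrix(); b=np.array(o['tool_pos'])-.019*Rt[:,2]; v=b-np.array([.675,.207,.098]); print('bar',b,'theta',np.arctan2(v[2],-(v[0]*np.cos(.0823)-v[1]*np.sin(.0823)))-.0144)
E
python3 th.py
```

```text
[0.61056923 0.21129373 0.31367842] [ 2.76044753e+00 -1.36425889e-03  1.48763500e+00] 0.010869135374570644 [7.7711627  1.59481812 4.20757327] 30.001645982265472
bar [0.60352396 0.21185684 0.33131495] theta 1.2585076763582885
```

Emit:
move_arm(deltas=[0, 0, 0, 0, -0.2, -0.03, 1, 0, 0, 0, 0, -0.5, -0.07, 1, 0, 0, 0, 0, -0.5, -0.07, 1])

```text
time: 6.4
tool_pos: [0.6077, 0.2115, 0.3129]
ee_rot: [2.756, -0.002, 1.487]
wrist_force: [11.6, 1.2, 3.5]
width: 0.0111
finger_force: 30.0
```

```bash
python3 th.py
```

```text
[0.60770206 0.21151822 0.31292111] [ 2.75604878e+00 -1.85754742e-03  1.48732295e+00] 0.011119946249627751 [11.55635777  1.21766134  3.49758827] 30.002201199531555
bar [0.60057901 0.21208137 0.33052637] theta 1.2459976460362545
```

Emit:
move_arm(deltas=[0, 0, 0, 0, -0.2, -0.03, 1, 0, 0, 0, 0, -0.4, -0.06, 1, 0, 0, 0, 0, -0.4, -0.06, 1])

```text
time: 6.75
tool_pos: [0.6061, 0.2116, 0.3125]
ee_rot: [2.751, -0.002, 1.487]
wrist_force: [19.9, 2.9, 2.3]
width: 0.0112
finger_force: 30.0
```

```bash
python3 th.py; python3 - <<'E'
from h import *
s=load('side2')
cv2.imwrite('pics/s2.png',cv2.resize(s['image'][260:330,245:345],None,fx=7,fy=7,interpolation=cv2.INTER_CUBIC)[:,:,::-1])
H=np.array([.675,.207,.098]);X=np.array([np.cos(-.0823),np.sin(-.0823),0]);Y=np.array([-X[1],X[0],0]);Z=np.array([0,0,1])
for n,p in dict(last=H-.095*X+.175*Y-.006*Z,first=H-.13*X+.175*Y-.006*Z).items():
    u,v=proj(s,p); print(n,u,v,(u-245)*7,(v-260)*7,p)
for th in (1.25,):
    q=H+.09*(-np.cos(th)*X+np.sin(th)*Z)+.17*Y; u,v=proj(s,q); print('pivot',(u-245)*7,(v-260)*7)
E
```

```text
[0.60611248 0.21157242 0.31252132] [ 2.75115198e+00 -2.25878238e-03  1.48686101e+00] 0.011194472621957796 [19.89985023  2.92309352  2.28432547] 30.002720654010773
bar [0.59890329 0.21213912 0.33009136] theta 1.2389258244110597
last 283.4196499596244 304.32186247712133 268.93754971737076 310.2530373398493 [0.5947078  0.38921735 0.092     ]
first 296.54274059759587 306.8621384905779 360.79918418317106 328.03496943404514 [0.55982626 0.3920946  0.092     ]
pivot 75.74930043111604 142.89887019908144
```

View pics/s2.png

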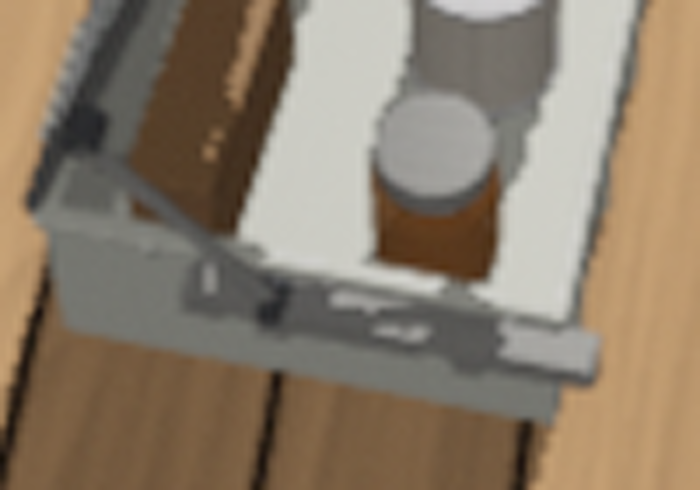

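The picture shows the stay's foot at crop (272,305). The predicted last notch is (269,310), so it is seated, and the force rises when I push. I'll unload, open, and retreat along the tool axis.

Emit:
move_arm(deltas=[0, 0, 0, 0, 0.3, 0.05, 1, 0, 0, 0, 0, 0.6, 0.1, 1, 0, 0, 0, 0, 0.6, 0.1, 0.6, 0, 0, 0, 0, 0.6, 0.1, 0.1, 0, 0, 0, 0, 0.6, 0.1, 0.1, 0, 0, 0, 0, 0.6, -2, 0.1, 0, 0, 0, 0, 0.6, -5, 0.1, 0, 0, 0, 0, 0.6, -9, 0.1])

```text
time: 7.6
tool_pos: [0.5701, 0.2134, 0.3909]
ee_rot: [2.779, 0.005, 1.487]
wrist_force: [0.3, -0.2, 0.2]
width: 0.0423
finger_force: 0.0
```

```bash
python3 th.py; python3 - <<'E'
from h import *
s=load('side2'); C=cloud(s); t=snap('top','top2')
# lid frame/foot comparisons: jars + goods seen from side
H=np.array([.675,.207,.098])
def blob(im,x0,y0,x1,y1,lo,hi):
    a=im['image'][y0:y1,x0:x1].astype(int); m=((a.min(-1)>lo)&(a.max(-1)<hi)&(np.ptp(a,axis=-1)<25)).astype(np.uint8)
    n,l,st,c=cv2.connectedComponentsWithStats(m); return [(c[i]+[x0,y0],st[i,4]) for i in range(1,n) if st[i,4]>60]
cv2.imwrite('pics/t2.png',cv2.resize(t['image'][130:250,170:450],None,fx=2.8,fy=2.8,interpolation=cv2.INTER_CUBIC)[:,:,::-1])
for n,c in (('side',C),('top',cloud(t))):
    k=(c[...,2]>.079)&(c[...,2]<.098)&(c[...,0]>.49)&(c[...,0]<.58)&(c[...,1]>.08)&(c[...,1]<.35)
    nn,l,st,cc=cv2.connectedComponentsWithStats(k.astype(np.uint8),connectivity=4)
    for i in range(1,nn):
        if st[i,4]>25: print(n,cc[i],st[i],c[l==i].mean(0).round(4),np.median(c[l==i][:,2]))
E
```

```text
[0.57012269 0.21344272 0.39085031] [2.77928305 0.00488083 1.48673996] 0.04225666919331886 [ 0.25053737 -0.22526099  0.15493765] 0.0
bar [0.56341948 0.21409452 0.40861663] theta 1.2109431175692698
side [321.00534759 228.29411765] [313 221  16  16 187] [0.5272 0.1334 0.0884] 0.08879150887872633
side [313.10781671 252.95148248] [302 243  23  21 371] [0.5394 0.218  0.0842] 0.08410508814060091
side [306.03930131 281.41484716] [298 273  17  18 229] [0.5461 0.3133 0.0888] 0.0891504753077228
top [244.81108312 201.60957179] [234 191  23  22 397] [0.5386 0.2123 0.0849] 0.08485551885281173
top [274.175 205.585] [267 198  16  16 200] [0.5259 0.1259 0.09  ] 0.09004999193757146
```

View pics/t2.png

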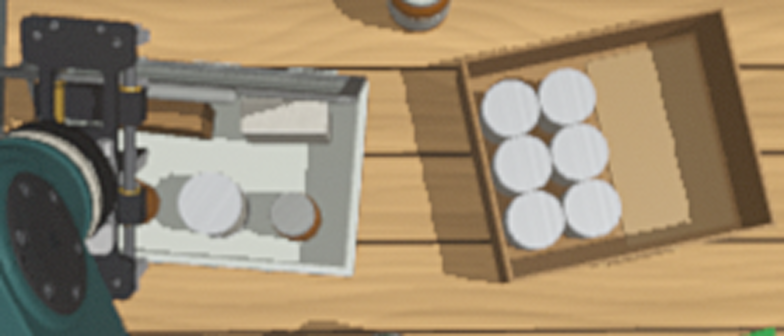

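```bash
cat > go.py <<'E'
from h import *
def pose(p,yaw,a):  # fingers tilted forward by a (about tool y), tool x toward robot
    return np.array(p,float), R.from_euler('xyz',[np.pi,0,yaw])*R.from_euler('y',-a)
def go(p,yaw,a,cur=None,cl=0):
    if cur is None:
        o=robot.get_obs(); cur=(np.array(o['tool_pos']),R.from_euler('xyz',o['ee_rot'])); print(o['time'],o['tool_pos'],o['ee_rot'],o['width'],o['wrist_force'])
    p1,r1=pose(p,yaw,a); 
    rv=(cur[1].inv()*r1).as_rotvec(); d=cur[1].inv().apply(p1-cur[0])*100
    print('rot',rv.round(3),'cm',d.round(2),'zaxis',r1.as_matrix()[:,2].round(2),'n',np.linalg.norm(d)/5,np.degrees(np.linalg.norm(rv))/8.59)
    return p1,r1
E
python3 - <<'E'
from go import *
go([.47,.20,.32],3.0593,.2)
E
```

```text
7.7 [0.5710906  0.21448321 0.40149057] [ 2.76213068 -0.00298671  1.4880164 ] 0.041996505550793074 [ 0.4711465  -0.29908043  0.95925843]
rot [ 0.143  0.139 -1.568] cm [ -2.3  -12.26   3.88] zaxis [ 0.2  -0.02 -0.98] n 2.613027796172773 10.539644465789738
```

Emit:
move_arm(deltas=[0.013, 0.013, -0.143, -0.3, -3, 0, 0, 0.026, 0.025, -0.285, -0.7, -6, 0, 0, 0.039, 0.038, -0.428, -1.2, -9, 1, -0.3, 0.052, 0.05, -0.57, -1.7, -11, 2, -0.5, 0.065, 0.063, -0.713, -2, -12, 3, -0.5, 0.078, 0.076, -0.855, -2.3, -12.3, 3.9, -0.5, 0.091, 0.088, -0.998, -2.3, -12.3, 3.9, -0.5, 0.104, 0.101, -1.14, -2.3, -12.3, 3.9, -0.5])

```text
time: 8.5
tool_pos: [0.4684, 0.1989, 0.3111]
ee_rot: [3.024, 0.201, 2.628]
wrist_force: [-0.3, -1.3, 0.1]
width: 0.0703
finger_force: 0.0
```

Emit:
move_arm(deltas=[0.013, 0.013, -0.143, 0, 0, 0, -0.5, 0.026, 0.025, -0.285, 0, 0, 0, -0.5, 0.039, 0.038, -0.428, 0, 0, 0, -0.5, 0.039, 0.038, -0.428, 0, 0, 0, -0.5, 0.039, 0.038, -0.428, 0, 0, 0, -0.5])

```text
time: 9.0
tool_pos: [0.4692, 0.1994, 0.3125]
ee_rot: [-3.138, 0.19, 3.057]
wrist_force: [-0.2, -0.1, -0.6]
width: 0.0708
finger_force: 0.0
```

```bash
python3 - <<'E'
from h import *
w=snap('wrist','w2'); s=snap('side','side3');t=snap('top','top3'); o=w['obs']; print(o['time'],o['tool_pos'],o['ee_rot'],o['width'],o['joint_positions'])
def cl(n,c,sn):
    k=(c[...,2]>.079)&(c[...,2]<.098)&(c[...,0]>.49)&(c[...,0]<.58)&(c[...,1]>.08)&(c[...,1]<.35)
    nn,l,st,cc=cv2.connectedComponentsWithStats(k.astype(np.uint8),connectivity=4)
    for i in range(1,nn):
        if st[i,4]>25: print(n,cc[i].round(1),st[i],c[l==i].mean(0).round(4),np.median(c[l==i][:,2]).round(4))
for n,x in (('w',w),('side',s),('top',t)): cl(n,cloud(x),x)
# stay foot depth from side
C=cloud(s); 
print('lid',[dep(s,u,v).round(3) for u,v in [(257,279),(284,303)]])
E
```

```text
9.0 [0.46915678 0.19942563 0.31253164] [-3.1376265   0.18951448  3.05726864] 0.07077347860711355 [ 0.34759518 -0.1268539   1.38305935 -0.08341105  1.71406538 -1.15750923]
w [337.8 198. ] [ 314  176   49   45 1718] [0.5364 0.2147 0.0845] 0.0845
w [273.2 195.6] [256 179  35  34 948] [0.5237 0.1293 0.089 ] 0.0894
w [407.7 198.5] [390 182  36  34 959] [0.5428 0.3075 0.089 ] 0.0895
side [321.  228.2] [313 221  16  16 185] [0.5271 0.1332 0.0885] 0.0888
side [313.1 252.8] [302 243  23  21 367] [0.5394 0.2176 0.0843] 0.0843
side [306.  281.4] [298 273  17  18 228] [0.5461 0.3133 0.0889] 0.089
top [244.9 201.7] [234 191  23  22 394] [0.5384 0.2122 0.0846] 0.0846
top [212.5 199.4] [205 192  17  16 211] [0.5451 0.3054 0.0893] 0.0896
top [274.2 205.6] [267 198  16  16 202] [0.5259 0.1259 0.0898] 0.0898
lid [array([0.658, 0.376, 0.187]), array([0.594, 0.386, 0.094])]
```

View pics/w2.png

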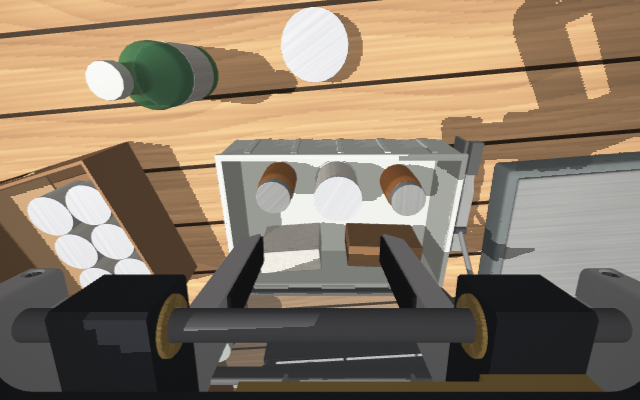

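```bash
python3 - <<'E'
from go import *
t=load('top3');s=load('side3');w=load('w2')
q=np.array([onz(t,170+a/2.8,130+b/2.8,.1)[:2] for a,b in [(508,281),(461,60),(721,12),(771,223)]]); print(q.round(3)); 
r=cv2.minAreaRect((q*1000).astype(np.float32)); print(r)
c=q.mean(0)
# tins tops from top and side
for n,x in (('top',t),('side',s)):
    C=cloud(x); k=(C[...,2]>.074)&(C[...,2]<.092)&(np.abs(C[...,0]-c[0])<.13)&(C[...,1]>c[1]-.04)&(C[...,1]<c[1]+.16)&(x['image'].min(-1)>150)
    nn,l,st,cc=cv2.connectedComponentsWithStats(k.astype(np.uint8)); P=np.array([C[l==i].mean(0) for i in range(1,nn) if st[i,4]>60]); print(n,P.round(3),P.mean(0).round(4))
    # pad: light cardboard at floor level
    k=(C[...,2]>.0)&(C[...,2]<.015)&(np.abs(C[...,0]-c[0])<.13)&(C[...,1]<c[1]+.02)&(C[...,1]>c[1]-.16); ys,xs=np.where(k); print('floor',len(xs),np.median(C[k][:,2]), C[k].min(0).round(3),C[k].max(0).round(3))
X=(q[1]-q[0]);X/=np.linalg.norm(X); yaw=np.arctan2(X[1],X[0]); Y=np.array([-X[1],X[0]])
print('yaw',yaw,'centre',c,'pad',c-.0695*Y,'jars',c-.0695*Y+.05*X,c-.0695*Y-.05*X)
cur=go([.525,.129,.13],3.0593,.19)
go([.525,.129,.036],3.0593,.19,cur)
E
```

```text
[[ 0.452 -0.097]
 [ 0.684 -0.052]
 [ 0.735 -0.328]
 [ 0.51  -0.372]]
((595.0797119140625, -212.23562622070312), (235.94248962402344, 280.6095275878906), 11.13435173034668)
top [[ 0.583 -0.147  0.084]] [ 0.5835 -0.1467  0.0842]
floor 3412 0.006898070881081075 [ 0.466 -0.372  0.   ] [ 0.725 -0.192  0.015]
side [[ 0.582 -0.146  0.083]] [ 0.5824 -0.1465  0.0829]
floor 1103 0.006002881905323276 [ 0.49  -0.371  0.   ] [ 0.725 -0.192  0.015]
yaw 0.19433110412007476 centre [ 0.59524985 -0.21217865] pad [ 0.60867101 -0.28037045] jars [ 0.65772987 -0.27071494] [ 0.55961216 -0.29002596]
9.15 [0.46931487 0.19953816 0.3137678 ] [-3.13834253  0.19158095  3.05862209] 0.07037356534227222 [ 0.28720349 -0.16012608  0.2163398 ]
rot [-0.003  0.002 -0.001] cm [-2.52 -6.51 19.23] zaxis [ 0.19 -0.02 -0.98] n 4.091311264647333 0.025274062763673884
rot [0. 0. 0.] cm [ 1.78 -0.    9.23] zaxis [ 0.19 -0.02 -0.98] n 1.8800000000000003 0.0
```

Wrist view: the lid stands up behind. The jars are at (273,196) and (408,199), with the tin between them at (338,198). Grasping the right-hand jar.

Emit:
move_arm(deltas=[0, 0, 0, -0.5, -1.3, 4, -0.42, 0, 0, 0, -1, -2.6, 8, -0.42, 0, 0, 0, -1.5, -3.9, 12, -0.42, 0, 0, 0, -2, -5.2, 16, -0.42, 0, 0, 0, -2.5, -6.5, 19.2, -0.42, 0, 0, 0, -2.5, -6.5, 19.2, -0.42, 0, 0, 0, -1.9, -6.5, 22.3, -0.42, 0, 0, 0, -1.3, -6.5, 25.4, -0.42])

```text
time: 9.95
tool_pos: [0.5274, 0.13, 0.0706]
ee_rot: [-3.141, 0.199, 3.059]
wrist_force: [-0.2, 0.1, -0.1]
width: 0.0669
finger_force: 0.0
```

Emit:
move_arm(deltas=[0, 0, 0, 0.56, 0, 3, -0.42, 0, 0, 0, 0.56, 0, 3, -0.42])

```text
time: 10.15
tool_pos: [0.5226, 0.1293, 0.0343]
ee_rot: [-3.137, 0.185, 3.06]
wrist_force: [0.1, -0.9, -0.5]
width: 0.0669
finger_force: 0.0
```

Emit:
move_arm(deltas=[0, 0, 0, 0, 0, 0, 0.2, 0, 0, 0, 0, 0, 0, 0.2, 0, 0, 0, 0, 0, 0, 0.2])

```text
time: 10.45
tool_pos: [0.5278, 0.1295, 0.0406]
ee_rot: [-3.14, 0.198, 3.06]
wrist_force: [-1.0, -0.5, 3.4]
width: 0.0513
finger_force: 30.0
```

```bash
python3 - <<'E'
from go import *
a=go([.503,.129,.18],3.0593,.19)
b=go([.658,-.271,.18],3.336,.19,a)
c=go([.658,-.271,.06],3.336,.19,b)
o=robot.get_obs();print(o['finger_force'],o['width'])
E
```

```text
10.45 [0.52780251 0.12946953 0.04061834] [-3.13964368  0.19798274  3.06006622] 0.05126311413763048 [-1.01747504 -0.49923485  3.4083565 ]
rot [-0.002  0.008  0.001] cm [ -0.32  -0.28 -14.15] zaxis [ 0.19 -0.02 -0.98] n 2.831439959998571 0.054813882656920804
rot [-0.052  0.    -0.272] cm [-18.4  -38.59   3.54] zaxis [ 0.19  0.04 -0.98] n 8.57962703152066 1.8456044460151202
rot [0. 0. 0.] cm [ 2.27 -0.   11.78] zaxis [ 0.19  0.04 -0.98] n 2.400000000000001 0.0
30.00086545944214 0.05126311413763048
```

Emit:
move_arm(deltas=[0, 0, 0, 0, 0, -1, 0.2, 0, 0, 0, -0.1, -0.1, -3, 0.2, 0, 0, 0, -0.1, -0.1, -6, 0.2, 0, 0, 0, -0.2, -0.2, -9, 0.2, 0, 0, 0, -0.3, -0.3, -12, 0.2, 0, 0, 0, -0.3, -0.3, -14, 0.2, 0, 0, 0, -0.3, -0.3, -14.2, 0.2])

```text
time: 11.15
tool_pos: [0.5027, 0.1289, 0.182]
ee_rot: [-3.141, 0.2, 3.06]
wrist_force: [0.1, -0.5, -2.0]
width: 0.0517
finger_force: 30.0
```

Emit:
move_arm(deltas=[0, 0, 0, -0.7, -1.5, 0.1, 0.2, 0, 0, 0, -2.1, -4.4, 0.4, 0.2, 0, 0, 0, -3.9, -8.2, 0.8, 0.2, 0, 0, 0, -5.7, -12, 1.1, 0.2, 0, 0, 0, -7.5, -15.8, 1.5, 0.2, 0, 0, 0, -9.3, -19.6, 1.8, 0.2, 0, 0, 0, -11.1, -23.4, 2.2, 0.2, 0, 0, 0, -12.9, -27, 2.5, 0.2])

```text
time: 11.95
tool_pos: [0.6096, -0.153, 0.1763]
ee_rot: [-3.139, 0.19, 3.059]
wrist_force: [1.1, -0.3, -1.5]
width: 0.0514
finger_force: 30.0
```

Emit:
move_arm(deltas=[-0.013, 0, -0.07, -1.8, -3.8, 0.3, 0.2, -0.026, 0, -0.14, -3.4, -7.2, 0.7, 0.2, -0.04, 0, -0.2, -4.6, -9.7, 0.9, 0.2, -0.052, 0, -0.272, -5.3, -11.2, 1, 0.2, -0.052, 0, -0.272, -5.5, -11.6, 1, 0.2, -0.052, 0, -0.272, -5.5, -11.6, 1, 0.2])

```text
time: 12.55
tool_pos: [0.6558, -0.2717, 0.1775]
ee_rot: [-3.14, 0.19, -2.949]
wrist_force: [0.0, 0.6, -1.4]
width: 0.0515
finger_force: 30.0
```

```bash
python3 - <<'E'
from go import *
s=snap('side','side4'); o=s['obs']
c=go([.658,-.271,.065],3.336,.19); c=go([.658,-.271,.045],3.336,.19,c)
print(o['finger_force'],o['width'])
cv2.imwrite('pics/s4.png',cv2.resize(s['image'][70:320,230:380],None,fx=2.4,fy=2.4,interpolation=cv2.INTER_CUBIC)[:,:,::-1])
E
```

```text
12.6 [ 0.65587952 -0.27074883  0.17806115] [-3.13959251  0.1900159  -2.94725756] 0.052050946843846646 [-0.57365038  0.08888573 -1.9026921 ]
rot [-0.002  0.    -0.   ] cm [ 1.94 -0.04 11.14] zaxis [ 0.19  0.04 -0.98] n 2.2616261801632573 0.013440809611779953
rot [0. 0. 0.] cm [ 0.38 -0.    1.96] zaxis [ 0.19  0.04 -0.98] n 0.4000000000000001 0.0
29.999498426914215 0.05150096093273195
```

View pics/s4.png

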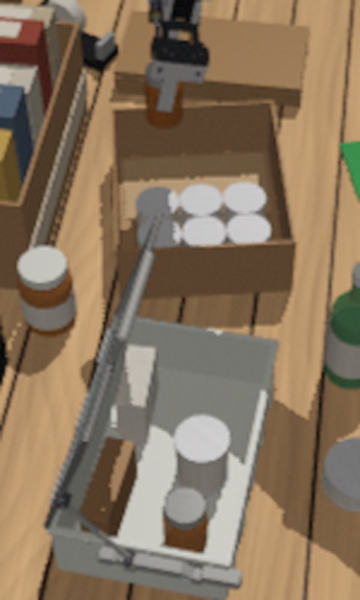

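Side view: the jar is held upright over the far end of the free half, at crop (165,100), and the lid is still propped. Descending.

Emit:
move_arm(deltas=[0, 0, 0, 0.5, 0, 2.8, 0.2, 0, 0, 0, 1, 0, 5.8, 0.2, 0, 0, 0, 1.5, 0, 8.8, 0.2, 0, 0, 0, 1.9, 0, 11, 0.2, 0, 0, 0, 2.1, 0, 11.8, 0.2, 0, 0, 0, 2.15, 0, 12.3, 0.2, 0, 0, 0, 2.2, 0, 12.6, 0.2, 0, 0, 0, 2.2, 0, 12.6, 0.2])

```text
time: 13.4
tool_pos: [0.6595, -0.2716, 0.0528]
ee_rot: [-3.136, 0.193, -2.945]
wrist_force: [0.5, -0.8, -2.8]
width: 0.0515
finger_force: 30.0
```

Emit:
move_arm(deltas=[0, 0, 0, 0, 0, 0, 0.2])

```text
time: 13.5
tool_pos: [0.6596, -0.2719, 0.0531]
ee_rot: [-3.136, 0.194, -2.945]
wrist_force: [-0.1, 0.1, -1.8]
width: 0.0514
finger_force: 30.0
```

Emit:
move_arm(deltas=[0, 0, 0, 0.06, 0, 0.3, 0.2, 0, 0, 0, 0.1, 0, 0.6, 0.2, 0, 0, 0, 0.14, 0, 0.8, 0.2, 0, 0, 0, 0.14, 0, 0.8, 0.2])

```text
time: 13.9
tool_pos: [0.6589, -0.2716, 0.043]
ee_rot: [-3.138, 0.191, -2.946]
wrist_force: [-0.4, -0.3, -2.8]
width: 0.0517
finger_force: 30.0
```

Emit:
move_arm(deltas=[0, 0, 0, 0.03, 0, 0.15, 0.2, 0, 0, 0, 0.05, 0, 0.3, 0.2, 0, 0, 0, 0.05, 0, 0.3, 0.2])

```text
time: 14.2
tool_pos: [0.6591, -0.2717, 0.0428]
ee_rot: [-3.137, 0.192, -2.945]
wrist_force: [-5.5, 0.7, 8.0]
width: 0.0512
finger_force: 30.0
```

Emit:
move_arm(deltas=[0, 0, 0, -0.03, 0, -0.15, 0.2, 0, 0, 0, -0.03, 0, -0.15, -0.2, 0, 0, 0, -0.03, 0, -0.15, -0.42, 0, 0, 0, -0.03, 0, -0.15, -0.42, 0, 0, 0, 0, 0, -2, -0.42, 0, 0, 0, 0, 0, -6, -0.42, 0, 0, 0, 0, 0, -10, -0.42, 0, 0, 0, 0, 0, -15, -0.42])

```text
time: 15.0
tool_pos: [0.6299, -0.2759, 0.1863]
ee_rot: [-3.141, 0.188, -2.946]
wrist_force: [0.3, -0.1, 0.2]
width: 0.0669
finger_force: 0.0
```

```bash
python3 - <<'E'
from go import *
w=snap('wrist','w5'); C=cloud(w)
k=(C[...,2]>.084)&(C[...,2]<.1)&(np.hypot(C[...,0]-.658,C[...,1]+.271)<.04)
print('jar top',C[k].mean(0),k.sum(),np.median(C[k][:,2]))
cp=np.array([.6087,-.2804]);d=C[k].mean(0)[:2]-cp; y=.194; print('pad xy',d@[np.cos(y),np.sin(y)],d@[-np.sin(y),np.cos(y)])
s=snap('side'); t=snap('top')
a=go([.53,.26,.21],3.0593,.19)
b=go([.543,.308,.12],3.0593,.19,a)
c=go([.543,.308,.039],3.0593,.19,b)
print('foot',dep(s,284,303).round(3))
E
```

```text
jar top [ 0.65542615 -0.27314721  0.09129326] 1892 0.09150873327453585
pad xy 0.047247843021426844 -0.0018913890192920398
15.15 [ 0.63294103 -0.27809499  0.1940669 ] [-3.12975778  0.19987321 -2.94482754] 0.06674535028522185 [-0.36793519 -0.48119925  0.13012392]
rot [0.042 0.011 0.274] cm [-0.73 54.76 -2.13] zaxis [ 0.19 -0.02 -0.98] n 10.961695785396394 1.8488187431104206
rot [0. 0. 0.] cm [0.81 4.89 9.01] zaxis [ 0.19 -0.02 -0.98] n 2.0565018842685268 0.0
rot [0. 0. 0.] cm [ 1.53 -0.    7.95] zaxis [ 0.19 -0.02 -0.98] n 1.6200000000000003 0.0
foot [0.594 0.386 0.094]
```

```bash
python3 - <<'E'
from go import *
a=go([.48,.04,.21],3.0593,.19)
a=go([.515,.30,.20],3.0593,.19,a)
b=go([.542,.308,.12],3.0593,.19,a)
c=go([.542,.308,.039],3.0593,.19,b)
E
```

```text
15.15 [ 0.63294103 -0.27809499  0.1940669 ] [-3.12975778  0.19987321 -2.94482754] 0.06674535028522185 [-0.36793519 -0.48119925  0.13012392]
rot [0.042 0.011 0.274] cm [ 8.29 34.14 -3.71] zaxis [ 0.19 -0.02 -0.98] n 7.06623646071299 1.8488187431104206
rot [0. 0. 0.] cm [-1.14 26.2   1.24] zaxis [ 0.19 -0.02 -0.98] n 5.2507142371300315 0.0
rot [0. 0. 0.] cm [-1.07  1.02  8.35] zaxis [ 0.19 -0.02 -0.98] n 1.6962311163281973 0.0
rot [0. 0. 0.] cm [ 1.53 -0.    7.95] zaxis [ 0.19 -0.02 -0.98] n 1.6200000000000003 0.0
```

Emit:
move_arm(deltas=[0.006, 0.001, 0.04, 1.2, 4.9, -0.6, -0.42, 0.012, 0.003, 0.08, 2.4, 9.7, -1.1, -0.42, 0.018, 0.004, 0.12, 3.5, 14.6, -1.6, -0.42, 0.024, 0.006, 0.16, 4.7, 19.4, -2.1, -0.42, 0.03, 0.008, 0.2, 5.9, 24.3, -2.7, -0.42, 0.036, 0.01, 0.24, 7.1, 29.2, -3.2, -0.42, 0.042, 0.011, 0.274, 8.3, 34.1, -3.7, -0.42, 0.042, 0.011, 0.274, 8.3, 34.1, -3.7, -0.42])

```text
time: 15.95
tool_pos: [0.4756, 0.0458, 0.2057]
ee_rot: [3.134, 0.179, 3.065]
wrist_force: [0.5, -0.4, -0.7]
width: 0.0666
finger_force: 0.0
```

Emit:
move_arm(deltas=[0, 0, 0, -0.2, 4.4, 0.2, -0.42, 0, 0, 0, -0.4, 8.8, 0.4, -0.42, 0, 0, 0, -0.6, 13.2, 0.6, -0.42, 0, 0, 0, -0.8, 17.6, 0.8, -0.42, 0, 0, 0, -1, 22, 1, -0.42, 0, 0, 0, -1.1, 26.2, 1.2, -0.42, 0, 0, 0, -1.1, 26.2, 1.2, -0.42, 0, 0, 0, -1.1, 26.2, 1.2, -0.42])

```text
time: 16.75
tool_pos: [0.5123, 0.3008, 0.1959]
ee_rot: [3.139, 0.177, 3.06]
wrist_force: [-0.1, 0.3, -0.3]
width: 0.0667
finger_force: 0.0
```

```bash
python3 - <<'E'
from go import *
w=snap('wrist','w6'); C=cloud(w)
k=(C[...,2]>.082)&(C[...,2]<.098)&(np.hypot(C[...,0]-.543,C[...,1]-.308)<.045)
print('jar top',C[k].mean(0),k.sum(),np.median(C[k][:,2]))
b=go([.542,.308,.12],3.0593,.19)
c=go([.542,.308,.039],3.0593,.19,b)
E
```

```text
jar top [0.54308423 0.30862842 0.08926455] 1746 0.08950657750185412
16.8 [0.51246475 0.30004973 0.19655631] [3.13824068 0.17822298 3.05872598] 0.06668902058506526 [-0.23701601 -0.05497172  1.0640708 ]
rot [ 0.003 -0.012 -0.001] cm [-1.47  1.01  8.05] zaxis [ 0.19 -0.02 -0.98] n 1.648806421143044 0.08157093999598136
rot [0. 0. 0.] cm [ 1.53 -0.    7.95] zaxis [ 0.19 -0.02 -0.98] n 1.6200000000000003 0.0
```

Emit:
move_arm(deltas=[0, 0, 0, -0.7, 0.5, 4, -0.42, 0, 0, 0, -1.4, 1, 7, -0.42, 0, 0, 0, -1.4, 1, 8, -0.42, 0, 0, 0, -0.9, 1, 11, -0.42, 0, 0, 0, -0.4, 1, 14, -0.42, 0, 0, 0, 0, 1, 15.8, -0.42, 0, 0, 0, 0, 1, 16, -0.42, 0, 0, 0, 0, 1, 16, -0.42])

```text
time: 17.6
tool_pos: [0.5423, 0.3086, 0.0417]
ee_rot: [3.136, 0.181, 3.057]
wrist_force: [0.3, 0.7, 0.5]
width: 0.0667
finger_force: 0.0
```

Emit:
move_arm(deltas=[0, 0, 0, 0, 0, 0, 0.2, 0, 0, 0, 0, 0, 0, 0.2, 0, 0, 0, 0, 0, 0, 0.2])

```text
time: 17.9
tool_pos: [0.5431, 0.3097, 0.0431]
ee_rot: [3.135, 0.183, 3.058]
wrist_force: [-0.3, -2.4, 3.4]
width: 0.0514
finger_force: 30.0
```

```bash
python3 - <<'E'
from go import *
a=go([.515,.306,.18],3.0593,.19)
a=go([.48,.04,.19],3.0593,.19,a)
b=go([.557,-.291,.18],3.336,.19,a)
c=go([.557,-.291,.05],3.336,.19,b)
E
```

```text
17.9 [0.54306202 0.30970441 0.04308942] [3.1349085  0.18339587 3.05833774] 0.051431370386556 [-0.3377656  -2.41867028  3.41492671]
rot [ 0.007 -0.007 -0.001] cm [  0.22  -0.51 -13.97] zaxis [ 0.19 -0.02 -0.98] n 2.796119247896498 0.062153507413861185
rot [0. 0. 0.] cm [  1.09 -26.8   -1.23] zaxis [ 0.19 -0.02 -0.98] n 5.369580989239292 0.0
rot [-0.052  0.    -0.272] cm [-10.02 -32.36   2.95] zaxis [ 0.19  0.04 -0.98] n 6.799705875991991 1.8456044460151202
rot [0. 0. 0.] cm [ 2.46 -0.   12.77] zaxis [ 0.19  0.04 -0.98] n 2.6000000000000005 0.0
```

Emit:
move_arm(deltas=[0, 0, 0, 0, 0, -1, 0.2, 0, 0, 0, 0, 0, -3, 0.2, 0, 0, 0, 0, 0, -6, 0.2, 0, 0, 0, 0.1, 0, -9, 0.2, 0, 0, 0, 0.2, -0.2, -12, 0.2, 0, 0, 0, 0.2, -0.4, -13.8, 0.2, 0, 0, 0, 0.2, -0.5, -14, 0.2])

```text
time: 18.6
tool_pos: [0.5153, 0.3069, 0.1825]
ee_rot: [3.132, 0.186, 3.058]
wrist_force: [-0.4, -0.2, -1.7]
width: 0.0516
finger_force: 30.0
```

Emit:
move_arm(deltas=[0, 0, 0, 0.1, -1.5, -0.1, 0.2, 0, 0, 0, 0.3, -5, -0.2, 0.2, 0, 0, 0, 0.4, -9, -0.4, 0.2, 0, 0, 0, 0.6, -13, -0.6, 0.2, 0, 0, 0, 0.8, -17, -0.8, 0.2, 0, 0, 0, 0.9, -21, -1, 0.2, 0, 0, 0, 1, -25, -1.2, 0.2, 0, 0, 0, 1.1, -26.8, -1.2, 0.2])

```text
time: 19.4
tool_pos: [0.4775, 0.0363, 0.1844]
ee_rot: [3.138, 0.177, 3.055]
wrist_force: [0.4, 0.6, -2.1]
width: 0.0518
finger_force: 30.0
```

Emit:
move_arm(deltas=[-0.008, 0, -0.04, -1.2, -4, 0.4, 0.2, -0.015, 0, -0.08, -2.5, -8.2, 0.8, 0.2, -0.023, 0, -0.12, -3.8, -12.4, 1.1, 0.2, -0.03, 0, -0.16, -5.1, -16.6, 1.5, 0.2, -0.038, 0, -0.2, -6.4, -20.8, 1.9, 0.2, -0.045, 0, -0.24, -7.7, -25, 2.3, 0.2, -0.052, 0, -0.272, -8.9, -29, 2.6, 0.2, -0.052, 0, -0.272, -9.8, -31.6, 2.9, 0.2])

```text
time: 20.2
tool_pos: [0.5528, -0.2867, 0.1706]
ee_rot: [3.131, 0.178, -2.951]
wrist_force: [1.3, 0.8, -1.6]
width: 0.0516
finger_force: 30.0
```

Emit:
move_arm(deltas=[0, 0, 0, -0.2, -0.6, 0, 0.2, 0, 0, 0, -0.2, -0.6, 0, 0.2])

```text
time: 20.4
tool_pos: [0.5566, -0.2893, 0.1716]
ee_rot: [3.13, 0.179, -2.951]
wrist_force: [0.0, 1.3, -1.4]
width: 0.0513
finger_force: 30.0
```

```bash
python3 - <<'E'
from go import *
c=go([.557,-.291,.054],3.336,.183)
w=snap('wrist','w7')
E
```

```text
20.4 [ 0.5566064  -0.28932439  0.17162326] [ 3.13026944  0.17891877 -2.9506957 ] 0.051300393692986654 [ 0.03787925  1.32732214 -1.44660178]
rot [ 0.011 -0.004 -0.003] cm [ 2.09 -0.3  11.57] zaxis [ 0.18  0.04 -0.98] n 2.3527170407138582 0.07973062487620368
```

View pics/w7.png

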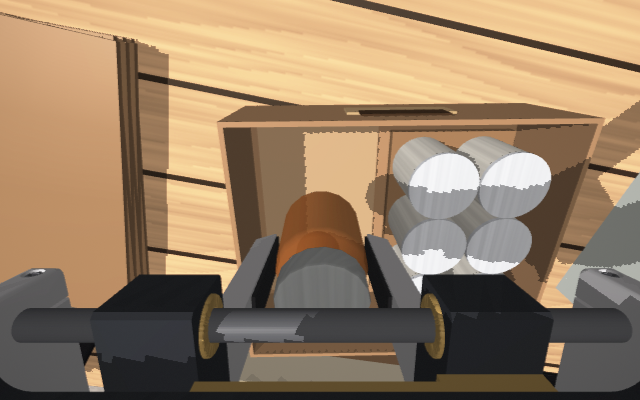

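Wrist view: the held jar at (320,250) is clear of the left wall and of the tins on the right. The near part of the pad is free. Lowering.

Emit:
move_arm(deltas=[0.002, 0, 0, 0.5, -0.1, 3, 0.2, 0.005, 0, 0, 1, -0.2, 6, 0.2, 0.008, 0, 0, 1.6, -0.3, 9, 0.2, 0.01, 0, 0, 2, -0.3, 11, 0.2, 0.01, 0, 0, 2.1, -0.3, 11.6, 0.2, 0.01, 0, 0, 2.15, -0.3, 12, 0.2, 0.01, 0, 0, 2.15, -0.3, 12, 0.2, 0.01, 0, 0, 2.15, -0.3, 12, 0.2])

```text
time: 21.25
tool_pos: [0.5599, -0.291, 0.0542]
ee_rot: [-3.137, 0.184, -2.947]
wrist_force: [-0.2, 0.9, -1.1]
width: 0.0515
finger_force: 30.0
```

Emit:
move_arm(deltas=[0, 0, 0, 0.03, 0, 0.15, 0.2, 0, 0, 0, 0.05, 0, 0.3, 0.2, 0, 0, 0, 0.05, 0, 0.3, 0.2])

```text
time: 21.55
tool_pos: [0.559, -0.2908, 0.0493]
ee_rot: [-3.139, 0.182, -2.948]
wrist_force: [0.6, -0.0, -1.7]
width: 0.0515
finger_force: 30.0
```

Emit:
move_arm(deltas=[0, 0, 0, 0.04, 0, 0.2, 0.2, 0, 0, 0, 0.06, 0, 0.35, 0.2, 0, 0, 0, 0.06, 0, 0.35, 0.2])

```text
time: 21.85
tool_pos: [0.559, -0.2907, 0.0454]
ee_rot: [-3.14, 0.182, -2.948]
wrist_force: [-0.2, 0.5, -2.6]
width: 0.0515
finger_force: 30.0
```

Emit:
move_arm(deltas=[0, 0, 0, 0.03, 0, 0.15, 0.2, 0, 0, 0, 0.03, 0, 0.15, 0.2])

```text
time: 22.05
tool_pos: [0.5592, -0.2908, 0.0453]
ee_rot: [-3.139, 0.183, -2.948]
wrist_force: [-2.2, 0.9, 3.7]
width: 0.0511
finger_force: 30.0
```

Contact. Release and retreat.

Emit:
move_arm(deltas=[0, 0, 0, -0.01, 0, -0.05, 0.2, 0, 0, 0, -0.01, 0, -0.05, -0.2, 0, 0, 0, -0.01, 0, -0.05, -0.42, 0, 0, 0, -0.01, 0, -0.05, -0.42, 0, 0, 0, 0, 0, -2, -0.42, 0, 0, 0, 0, 0, -6, -0.42, 0, 0, 0, 0, 0, -10, -0.42, 0, 0, 0, 0, 0, -15, -0.42])

```text
time: 22.85
tool_pos: [0.5313, -0.2949, 0.1909]
ee_rot: [3.141, 0.18, -2.949]
wrist_force: [-0.0, 0.4, 0.5]
width: 0.0664
finger_force: 0.0
```

Emit:
move_arm(deltas=[0, 0, 0, 2, 0, -3, -0.42, 0, 0, 0, 4, 0, -6, -0.42, 0, 0, 0, 4, 0, -8, -0.42, 0, 0, 0, 4, 0, -8, -0.42])

```text
time: 23.25
tool_pos: [0.4801, -0.3072, 0.2674]
ee_rot: [-3.133, 0.187, -2.948]
wrist_force: [0.3, -0.3, 0.1]
width: 0.0671
finger_force: 0.0
```

```bash
python3 - <<'E'
from h import *
cp=np.array([.6087,-.2804]);y=.194
for n in ('wrist','side'):
    w=snap(n,n+'9'); C=cloud(w)
    for q in ((.655,-.273),(.558,-.291)):
        k=(C[...,2]>.084)&(C[...,2]<.1)&(np.hypot(C[...,0]-q[0],C[...,1]-q[1])<.04)
        d=C[k].mean(0)[:2]-cp; print(n,C[k].mean(0).round(4),k.sum(),'spread z',C[k][:,2].std().round(4),'pad xy',(d@[np.cos(y),np.sin(y)]).round(4),(d@[-np.sin(y),np.cos(y)]).round(4))
print('foot',dep(w,284,303).round(3),dep(w,257,279).round(3),w['obs']['time'],w['obs']['wrist_force'])
cv2.imwrite('pics/s9.png',cv2.resize(w['image'][70:330,200:400],None,fx=2.3,fy=2.3,interpolation=cv2.INTER_CUBIC)[:,:,::-1])
E
```

```text
wrist [ 0.6543 -0.2734  0.091 ] 819 spread z 0.0016 pad xy 0.0461 -0.0019
wrist [ 0.5589 -0.2915  0.0912] 1067 spread z 0.0014 pad xy -0.051 -0.0013
side [ 0.6585 -0.2661  0.0907] 115 spread z 0.0031 pad xy 0.0516 0.0044
side [ 0.5617 -0.2853  0.0899] 116 spread z 0.0028 pad xy -0.0471 0.0042
foot [0.594 0.385 0.091] [0.658 0.376 0.186] 23.3 [ 1.1457186   0.76732707 -0.88519712]
```

View pics/s9.png

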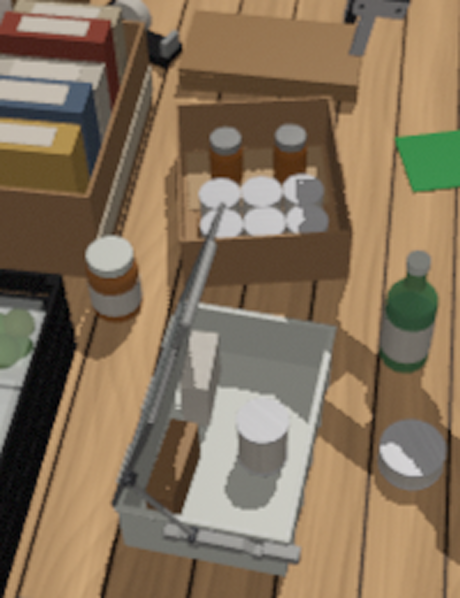

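The view shows both jars upright on the pad, at crop (226,150) and (290,150). The lid is propped with its stay in place, and the other goods have not moved. Handing in.

```bash
python3 -c "
from bench import robot
print(robot.close_job())"
```

```text
the job is handed in; nothing more can be done
None
```

I handed the job in at about 23 s of the 72 s: the lid is propped open in the last notch, both jars stand upright on the cardboard pad, and the other goods look unmoved in the final pictures; the hand-in call returned no verdict.

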